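# Lock the swing-out print board: tighten the castle nut to its next slot

### The job

On the board with the yellow base, turn the castle nut clockwise (from above) until it is tight, with its red tooth at the red stripe on the base, then a little further the same way to the first place where slots line up with the cotter hole, which runs under the black line on the stud's end. Let go of it there. The nut on the green base is already pinned: do not turn it.

Things in the scene. Friction and masses are not known exactly. Their poses are not given: they have to be found in the camera images.
- yellow_nut (a joint): turning of the aluminium castle nut on the yellow base, rad, clockwise from above positive. 0 = tight (red tooth at red stripe), negative = loose. Slots line up with the cotter hole at +0.524 (30 degrees past tight: wanted) and at -0.524 (loose: not wanted). Starts at -0.85 to -0.2, limits -1.2 and 1.2; takes 0.2 to 0.3 N m, stiffer as it tightens, stays where left, does not rise or sink.
- yellow_nut_grip (a point): on the nut's upright axis, half-way up its hexagon (55 mm across flats, 30 tall, underside 40 above the table). x points level out of the corner under the red tooth, z up; flats face 30, 90, 150.. degrees from x. Above it 6 teeth, 12 tall, one over each corner, on a 55 mm circle; slots between them over mid-flat, 6 wide inside, 15 outside. Below: spacer 48 mm wide, 18 high, on the base, 120 wide, 22 high.
- yellow_stud (a point): top centre of the fixed brass stud (31 mm thick) inside the nut, 87 mm above the table, 5 above the teeth. The cotter hole runs level along x, 10 mm down, under a black line on the stud's end. x also points along the print board, 140 mm wide, 88 to 288 from the axis, under 30 high. Red stripe: on the base's top, 33 to 58 mm from the axis, 60 degrees anticlockwise (from above) of x.
- green_nut (a joint): turning, rad, clockwise positive, of the like nut on the green base, which is already tight and has a steel cotter pin through its slots; it starts at 0 and is to stay there. Base and board are the same size as the yellow one's and stand at least 0.3 m from it on the other side; the two may change sides.

How it is judged:
At the end, for the whole second after the job is handed in: The nut on the yellow base is past tight, stands still with its slots in line with the cotter hole within 12 degrees, at the first such place past tight (joint yellow_nut between 0.314 and 0.734) (value of joint yellow_nut between 0.314 and 0.734 rad and velocity of joint yellow_nut between -0.1 and 0.1 rad/s); the robot touches nothing.
It fails at once if the pinned nut on the green base is turned by more than 9 degrees (value of joint green_nut above 0.16 rad or value of joint green_nut below -0.16 rad).
It also fails if it takes over 35 s, if anything falls off the work surface, if the arm or the gripper's body presses on something with over 40 N, if the wrist force passes 120 N, or if a joint passes its speed limit or range.

### The arm

A 7-joint arm with a two-finger parallel gripper is mounted at the origin on the work surface. World frame = base frame: x ahead of the robot, y to its left, z up, the work surface at z = 0. Lengths are in m, angles in rad, forces in N, time in s.
With the tool pointing down it reaches from about 0.4 to 0.85 m from the base axis. Payload 4.5 kg.
Tool frame: the origin (TCP) lies midway between the tips of the shut fingers; the grasp point (between the pads) lies 19 mm behind it; z points along the fingers, y is the direction in which the jaws open and shut (so a half turn about z gives the same grasp; the last joint's range is limited). The gripper opens to 88 mm and grips with 3 to 60 N. Pads are 18 mm wide; open, the fingers measure 123 mm over their backs; the gripper's body (75 mm by 187 mm) begins 45 mm behind the grasp point.
Start: joints at [-1.296, 0.689, -0.195, 1.565, 0.157, 0.902, -0.215], TCP at [0.149, 0.607, 0.239] pointing down, gripper open.
Joint ranges: [-3.01, 3.01], [-0.46, 2.08], [-1.47, 1.51], [0.13, 2.56], [-1, 4.14], [0.04, 2.09], [-2.66, 2.66]. Speed limits (rad/s): [2.57, 2.57, 3.14, 3.14, 3.14, 3.14, 3.14].

### API

Orientations are given as a unit quaternion [x, y, z, w].
In Python, from plant import r gives the robot as it stands. The module is installed in compiled form; this text tells all that it offers.
- The arm moves only by the tool carry_out, never from a script. Its argument "commands" is a list of rows, each a list of 6 numbers: the shift along the tool's x, y, z in m, then the turn, a rotation vector about the tool's x, y, z in degrees. In form: [[dx, dy, dz, wx, wy, wz], ...]. A call has 1 to 12 rows; each row is the pose to reach, as a shift and turn from the pose commanded when the call began, along the tool's axes at that moment; what a row does not reach only later rows make up. A row lasts 1/10 s, in which the tool goes at most 50 mm and 8.59 degrees, less where a joint would pass 70% of its speed; a pose out of reach is approached as far as the arm can. A call with a gripper value outside its range is refused whole. "fingers" is the closure in counts, from 0 (fully open) to 255 (shut), set as the call begins (left out, the last holds). The fingers move at their own pace and stop on an object; "grip_force" is the grip in N (left out, the last holds). Time passes only in rows, so rows that repeat a pose let the fingers close. It gives the time, the measured TCP pose, the force and the opening at its end, in the units of the state.
- r.get_state(): the state, without advancing time (a new reading comes with each control period).
- r.snapshot(name): name is "scene" or "top"; returns a dict with "img" (420x560x3 uint8, blue, green, red), "intrinsics" (3x3 intrinsics, pixels), "k1" (the pictures are not rectified: a ray, as slopes to the right and down, at radius r is drawn at 1 + k1 r^2 times it, then the intrinsics apply), "extrinsics" (4x4, takes a point from camera to world coordinates). Camera axes: x right, y down, z forward; pixel columns grow to the right and rows downward; lengths in m; the calibration is good to about 2 mm. A picture is of the moment at which its call begins. There is no depth.
- r.finish_job(): hands the job in, once; it reports no verdict.
Trained networks look in a picture, given as the dict that the camera call returned (one of the last four; its "shot" number tells which), for a name from the list of things; names that differ only in an ending like _2 or _b are one class to them, and where a whole thing is asked for, a point or a joint stands for the part that bears it (a point fixed in the world has none). Each returns a list of dicts, best first, with "p" (0 to 1); they miss things now and then, are a little off and sometimes report something else, mostly with a low value. They report only what shows in the picture. A call takes as long as a camera call.
- r.spot_in(picture, label): "xyz" ([x, y, z] in m, in world coordinates, good to about 4 mm: the middle of the surface that is visible of it).
- r.spot_point(picture, label): "xyz" ([x, y, z] in m, in world coordinates, good to about 4 mm: a listed point, or the origin of a listed thing).
The state is a dict: "clock": time; "q": joint angles; "qd": joint speeds; "joint_torque": joint torques, N m; "tool_pos": TCP position; "eef_rot": TCP orientation; "contact_force": force on the tool from outside, world axes, zero at the start; "moment": the same for the moment, N m; "opening": opening from 0.0 (shut) to 1.0 (fully open).
Only numpy, scipy, OpenCV 4.12 (cv2) and the standard library are available. Lean on these libraries where they do the work, as an engineer would, in place of code of your own. Each camera call takes 0.05 s, during which the arm holds its last target.

## Working session

There is one attempt and no reset: what is moved stays moved. The work goes in short steps, Python scripts to look and compute and a tool call to move; the robot and the scene stay as the last step left them, time stands still between calls to the robot, and variables do not carry over. Pictures are saved under pics/ and viewed, and the job is handed in when it is done.

Besides the shell and the picture viewer there is one more tool, called in YAML: its name, and indented under it one key for each argument. carry_out: Moves the arm, as the interface text tells. Its arguments: {"type":"object","properties":{"commands":{"type":"array","items":{"type":"array","items":{"type":"number"}}},"fingers":{"type":"number"},"grip_force":{"type":"number"}},"required":["commands"]}

```bash
mkdir -p pics; cat > h.py <<'E'
import numpy as np,cv2
from scipy.spatial.transform import Rotation as R
from plant import r
def proj(s,P):
    T=np.linalg.inv(np.array(s["extrinsics"]));p=(T[:3,:3]@np.atleast_2d(P).T).T+T[:3,3]
    m=p[:,:2]/p[:,2:];m=m*(1+s["k1"]*(m**2).sum(1,keepdims=True));K=np.array(s["intrinsics"])
    return (m@K[:2,:2].T)+K[:2,2]
def back(s,uv,z):
    K=np.array(s["intrinsics"]);E=np.array(s["extrinsics"])
    d=(np.atleast_2d(uv).astype(float)-K[:2,2])@np.linalg.inv(K[:2,:2]).T
    m=d.copy()
    for _ in range(20): m=d/(1+s["k1"]*(m**2).sum(1,keepdims=True))
    v=np.c_[m,np.ones(len(m))]@E[:3,:3].T;o=E[:3,3]
    return o+v*((z-o[2])/v[:,2])[:,None]
E
python3 - <<'E'
from h import *
for n in("scene","top"):
    s=r.snapshot(n);cv2.imwrite(f"pics/{n}0.png",s["img"])
    print(n,np.round(s["extrinsics"],2).tolist())
    for l in("yellow_nut_grip","yellow_stud","green_nut","yellow_nut"):
        f=r.spot_in if l in("green_nut","yellow_nut") else r.spot_point
        for d in f(s,l)[:3]: print(l,np.round(d["xyz"],4),round(d["p"],2))
st=r.get_state();print(st)
E
```

```text
scene [[-0.74, 0.49, -0.47, 0.9], [0.68, 0.55, -0.49, 0.4], [0.01, -0.68, -0.74, 0.72], [0.0, 0.0, 0.0, 1.0]]
yellow_nut_grip [0.451  0.2532 0.0582] 0.83
yellow_stud [0.4492 0.2528 0.0873] 0.84
green_nut [ 0.4768 -0.2196  0.0673] 0.57
yellow_nut [0.4685 0.2601 0.0754] 0.61
top [[0.01, -1.0, 0.08, 0.45], [-1.0, -0.01, -0.0, -0.01], [0.0, -0.08, -1.0, 0.76], [0.0, 0.0, 0.0, 1.0]]
yellow_nut_grip [0.453  0.2513 0.0529] 0.76
yellow_stud [0.4512 0.2517 0.0882] 0.65
green_nut [ 0.4651 -0.2217  0.0694] 0.79
yellow_nut [0.4512 0.243  0.0664] 0.69
{'clock': 0.5, 'q': array([-1.29617031,  0.68912428, -0.19458606,  1.56536929,  0.15730094,
        0.90248987, -0.21512002]), 'qd': array([-0.00126458, -0.00159607,  0.00125123,  0.00025428, -0.000546  ,
        0.00071481,  0.00047203]), 'joint_torque': array([-1.91552012e-04, -5.27093339e+01, -1.26590397e+00, -1.53603512e+01,
       -5.19051240e-02,  2.09088730e-04,  5.00770932e-05]), 'tool_pos': array([0.14904642, 0.60695387, 0.23870867]), 'eef_rot': array([ 1.20121893e-01,  9.92759151e-01, -3.73501738e-06,  1.07803221e-06]), 'contact_force': array([-0.4934853 ,  0.21317323,  0.25740616]), 'moment': array([0.04280706, 0.03751541, 0.0085119 ]), 'opening': 0.9977536905070512}
```

View pics/scene0.png

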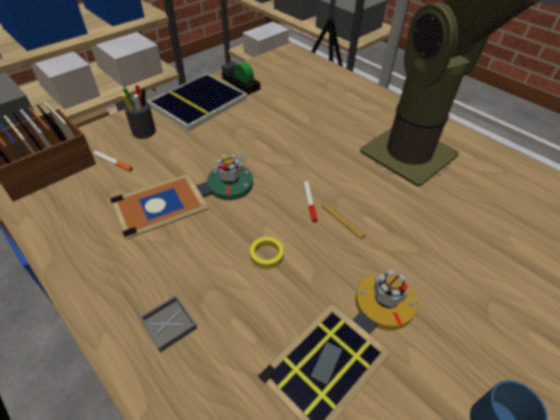

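View pics/top0.png

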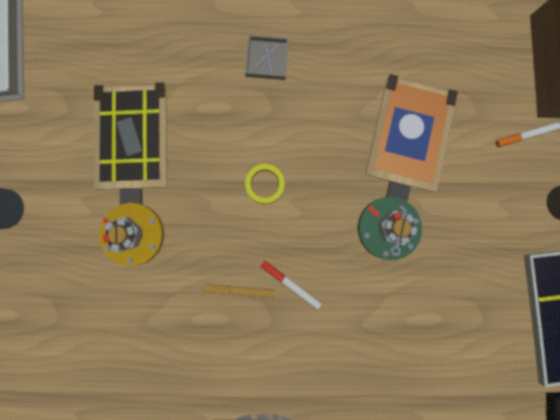

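```bash
python3 - <<'E'
from h import *
im=cv2.imread("pics/top0.png")
s=r.snapshot("top")
c=proj(s,[.451,.252,.08])[0];print(c)
x,y=map(int,c);w=55
a=cv2.resize(im[max(0,y-w):y+w,max(0,x-w):x+w],None,fx=5,fy=5,interpolation=cv2.INTER_CUBIC);cv2.imwrite("pics/crop0.png",a)
print(max(0,x-w),max(0,y-w))
E
```

```text
[118.09137677 234.06780134]
63 179
```

View pics/crop0.png

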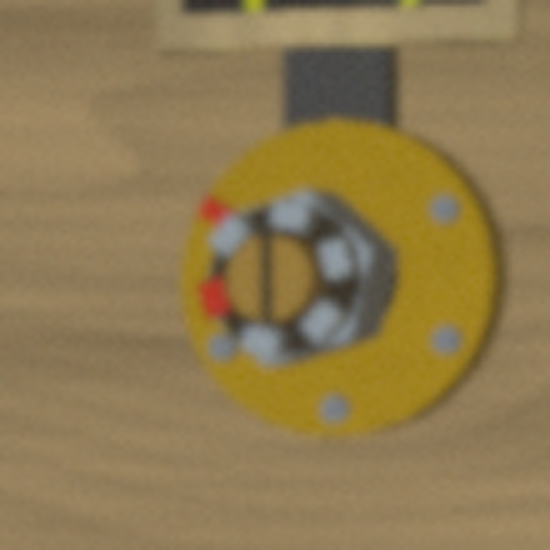

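```bash
python3 - <<'E'
from h import *
s=r.snapshot("top")
o=np.array([63,179])
cv=lambda p:np.array(p)/5+o-0.4
t=cv([(214,297),(230,235),(291,215),(335,258),(322,322),(263,343)])
P=back(s,t,.082)[:,:2];c=P.mean(0);d=P-c
print(c,np.hypot(*d.T))
a=np.degrees(np.arctan2(d[:,1],d[:,0]));print(a,(a+60*np.arange(6)))
st=back(s,cv([(266,280),(266,240),(266,322)]),.087);print(st)
e=st[1]-st[2];print("line",np.degrees(np.arctan2(e[1],e[0])))
b=back(s,cv([(340,278)]),.022);print("base",b)
b=back(s,cv([(212,210)]),.022)[0,:2]-c;print("stripe",np.degrees(np.arctan2(b[1],b[0])))
st=r.get_state();m=R.from_quat(st["eef_rot"]).as_matrix();print(m)
E
```

```text
[0.45068578 0.25180727] [0.02249917 0.02225035 0.02238997 0.021758   0.02236404 0.02263528]
[ 107.21800471   48.26503503  -11.93175276  -70.76296855 -131.79342899
  170.46147209] [107.21800471 108.26503503 108.06824724 109.23703145 108.20657101
 470.46147209]
[[0.45009416 0.25322946 0.087     ]
 [0.463806   0.25369003 0.087     ]
 [0.43573535 0.25275988 0.087     ]]
line 1.8978544583196446
base [[0.45062298 0.25078986 0.022     ]]
stripe 62.76661795093414
[[-9.71150700e-01  2.38466595e-01  2.13454157e-06]
 [ 2.38466595e-01  9.71150698e-01  6.49164465e-05]
 [ 1.34074425e-05  6.35526694e-05 -9.99999998e-01]]
```

The top view shows the yellow base on the left. Its red tooth (crop 214,297) is at about 108.5° world, the stripe (212,210) at about 62° and the black line at about 2°. The nut is therefore about 46° loose and needs roughly 76° clockwise. The scene view confirms the layout, with the green base pinned on the other side. The jaws are already close to a flat direction (78.5°), so I'm moving over the nut.

carry_out:
  commands:
    - [-0.02,-0.014,0,0,0,0]
    - [-0.055,-0.04,0,0,0,0]
    - [-0.09,-0.065,0,0,0,0]
    - [-0.13,-0.094,0,0,0,0]
    - [-0.17,-0.123,0,0,0,0]
    - [-0.21,-0.152,0,0,0,0]
    - [-0.25,-0.18,0.01,0,0,-1]
    - [-0.29,-0.209,0.03,0,0,-2.3]
    - [-0.325,-0.235,0.05,0,0,-2.3]
    - [-0.355,-0.256,0.07,0,0,-2.3]
    - [-0.372,-0.269,0.085,0,0,-2.3]
    - [-0.378,-0.273,0.089,0,0,-2.3]
  fingers: 0
  grip_force: 50

```text
clock: 1.8
tool_pos: [0.4521, 0.2484, 0.1483]
eef_rot: [0.103, 0.995, -0.001, -0.001]
contact_force: [-0.5, 0.3, 0.9]
opening: 1.001
```

carry_out:
  commands:
    - [0,0,0,0,0,0]
    - [0,0,0,0,0,0]
    - [0,0,0,0,0,0]

```text
clock: 2.1
tool_pos: [0.4504, 0.2539, 0.1506]
eef_rot: [0.099, 0.995, 0.001, 0.0]
contact_force: [-0.0, 0.4, 0.0]
opening: 0.996
```

```bash
python3 - <<'E'
from h import *
for n in("scene","top"):
    s=r.snapshot(n);cv2.imwrite(f"pics/{n}1.png",s["img"])
    for l in("yellow_nut_grip","yellow_stud"):
        for d in r.spot_point(s,l)[:1]: print(n,l,np.round(d["xyz"],4),round(d["p"],2))
a=cv2.imread("pics/scene1.png");cv2.imwrite("pics/scene1c.png",cv2.resize(a[180:380,260:500],None,fx=3,fy=3))
st=r.get_state();print(st["clock"],st["tool_pos"],st["q"]);m=R.from_quat(st["eef_rot"]).as_matrix();print(m,np.degrees(np.arctan2(m[1,1],m[0,1])))
print(m.T@(np.array([.4508,.252,.04])-st["tool_pos"]))
E
```

```text
scene yellow_nut_grip [0.4506 0.2526 0.0581] 0.66
scene yellow_stud [0.451  0.2525 0.087 ] 0.84
top yellow_stud [0.4502 0.2493 0.0867] 0.93
2.4 [0.450856   0.25222609 0.14997526] [-0.46400272  0.69049199 -0.21961149  1.97420938  0.28996491  0.50614368
  0.48135709]
[[-9.80100934e-01  1.98499476e-01  3.41714403e-04]
 [ 1.98499611e-01  9.80100875e-01  4.23105724e-04]
 [-2.50928321e-04  4.82516492e-04 -9.99999852e-01]] 78.55077247852694
[ 3.76049408e-05 -2.85773060e-04  1.09975127e-01]
```

View pics/scene1c.png

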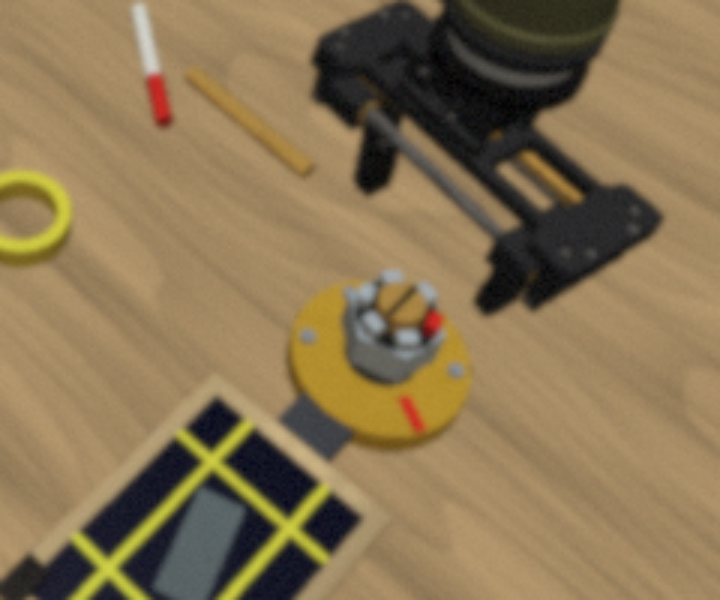

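The scene view shows the open gripper above the nut, with the red tooth (crop 432,322) still short of the stripe (412,415). Pose and centre agree to within 1 mm, so I'll descend.

carry_out:
  commands:
    - [0,0,0.02,0,0,0]
    - [0,0,0.045,0,0,0]
    - [0,0,0.065,0,0,0]
    - [0,0,0.085,0,0,0]
    - [0,0,0.1,0,0,0]
    - [0,0,0.108,0,0,0]
    - [0,0,0.11,0,0,0]
    - [0,0,0.11,0,0,0]
    - [0,0,0.11,0,0,0]

```text
clock: 3.3
tool_pos: [0.4515, 0.252, 0.0404]
eef_rot: [0.1, 0.995, 0.0, 0.0]
contact_force: [0.3, -0.3, -1.1]
opening: 1.002
```

carry_out:
  commands:
    - [0,0,0,0,0,0]
    - [0,0,0,0,0,0]
    - [0,0,0,0,0,0]
    - [0,0,0,0,0,0]
    - [0,0,0,0,0,0]
    - [0,0,0,0,0,0]
    - [0,0,0,0,0,0]
    - [0,0,0,0,0,0]
  fingers: 255
  grip_force: 40

```text
clock: 4.1
tool_pos: [0.4513, 0.2527, 0.0399]
eef_rot: [0.1, 0.995, 0.001, 0.0]
contact_force: [0.3, 2.4, 0.5]
opening: 0.619
```

```bash
python3 - <<'E'
from h import *
st=r.get_state()
for k in("clock","tool_pos","q","contact_force","moment","opening"):print(k,st[k])
m=R.from_quat(st["eef_rot"]).as_matrix();print(np.degrees(np.arctan2(m[1,1],m[0,1])))
for n in("scene","top"):
    s=r.snapshot(n);a=s["img"]
    cv2.imwrite(f"pics/{n}2.png",cv2.resize(a[200:360,300:500] if n=="scene" else a[150:310,30:230],None,fx=3,fy=3))
E
```

```text
clock 4.1
tool_pos [0.45132035 0.25266743 0.03985725]
q [-0.53158482  0.88790072 -0.11170427  2.02326584  0.35784591  0.2469894
  0.42069449]
contact_force [0.25675608 2.39888317 0.48231926]
moment [ 0.57901467 -0.0366016   0.0566096 ]
opening 0.6185546352668143
78.5332819422946
```

View pics/scene2.png

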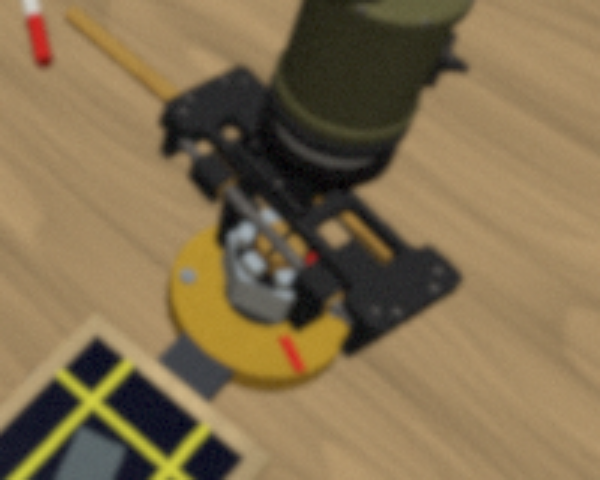

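The jaws are closed at 54 mm, which puts them on the flats; the scene picture shows the fingers on either side of the nut. Turning clockwise is +z in the tool frame.

carry_out:
  commands:
    - [0,0,0,0,0,3]
    - [0,0,0,0,0,8]
    - [0,0,0,0,0,13]
    - [0,0,0,0,0,18]
    - [0,0,0,0,0,23]
    - [0,0,0,0,0,28]
    - [0,0,0,0,0,33]
    - [0,0,0,0,0,38]
    - [0,0,0,0,0,43]
    - [0,0,0,0,0,46]
    - [0,0,0,0,0,46]
    - [0,0,0,0,0,46]

```text
clock: 5.4
tool_pos: [0.451, 0.2522, 0.0398]
eef_rot: [0.481, 0.877, 0.0, -0.0]
contact_force: [0.2, 4.1, 3.6]
opening: 0.621
```

```bash
python3 - <<'E'
from h import *
st=r.get_state()
for k in("clock","tool_pos","q","contact_force","moment","opening"):print(k,st[k])
m=R.from_quat(st["eef_rot"]).as_matrix();print(np.degrees(np.arctan2(m[1,1],m[0,1])))
for n in("scene",):
    s=r.snapshot(n);a=s["img"]
    cv2.imwrite(f"pics/{n}3.png",cv2.resize(a[200:360,300:500],None,fx=3,fy=3))
E
```

```text
clock 5.4
tool_pos [0.45099166 0.2521594  0.03984094]
q [-0.60139932  0.88910642  0.00437591  2.02731451 -0.01733031  0.22477865
 -0.01413315]
contact_force [0.17588083 4.13558696 3.64459028]
moment [ 0.81816715  0.1172965  -0.04433484]
opening 0.6206435359911128
32.5219955540862
```

View pics/scene3.png

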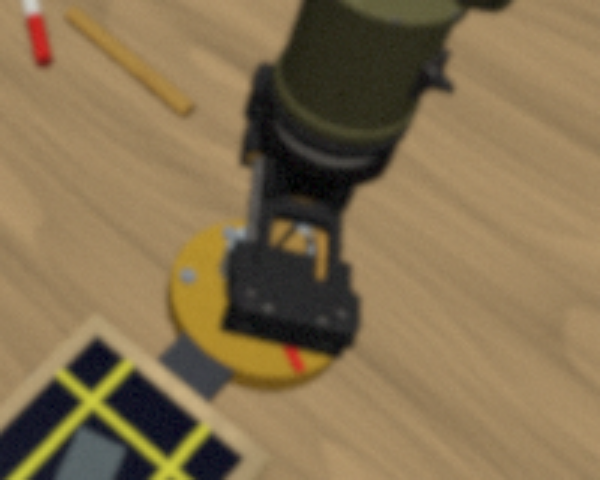

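The gripper has turned 46° and still holds the nut. The red tooth is hidden behind it, over the stripe at about (295,358). I'll turn the remaining 30°.

carry_out:
  commands:
    - [0,0,0,0,0,3]
    - [0,0,0,0,0,8]
    - [0,0,0,0,0,13]
    - [0,0,0,0,0,18]
    - [0,0,0,0,0,23]
    - [0,0,0,0,0,28]
    - [0,0,0,0,0,30.5]
    - [0,0,0,0,0,30.5]
    - [0,0,0,0,0,30.5]
    - [0,0,0,0,0,30.5]

```text
clock: 6.45
tool_pos: [0.4506, 0.252, 0.0398]
eef_rot: [0.694, 0.72, -0.0, -0.0]
contact_force: [-1.9, 5.1, 5.1]
opening: 0.618
```

```bash
python3 - <<'E'
from h import *
st=r.get_state()
for k in("clock","tool_pos","q","contact_force","moment","opening"):print(k,st[k])
m=R.from_quat(st["eef_rot"]).as_matrix();print(np.degrees(np.arctan2(m[1,1],m[0,1])))
E
```

```text
clock 6.45
tool_pos [0.45061939 0.2519633  0.0398312 ]
q [-0.64442734  0.8930405   0.07634374  2.02985934 -0.26891174  0.22847481
 -0.29880151]
contact_force [-1.89331828  5.1021164   5.07106095]
moment [ 0.88596323  0.31836565 -0.11437013]
opening 0.6179750361799543
2.0300034226381674
```

carry_out:
  commands:
    - [0,0,0,0,0,0]
    - [0,0,0,0,0,0]
    - [0,0,0,0,0,0]
    - [0,0,0,0,0,0]
    - [0,0,0,0,0,0]
    - [0,0,0,0,0,0]
    - [0,0,0,0,0,0]
    - [0,0,0,0,0,0]
  fingers: 0

```text
clock: 7.25
tool_pos: [0.451, 0.2517, 0.0397]
eef_rot: [0.695, 0.719, -0.0, -0.0]
contact_force: [0.2, -0.3, 0.4]
opening: 1.003
```

carry_out:
  commands:
    - [0,0,-0.01,0,0,0]
    - [0,0,-0.03,0,0,0]
    - [0,0,-0.06,0,0,0]
    - [0,0,-0.1,0,0,0]
    - [0,0,-0.14,0,0,0]
    - [0,0,-0.17,0,0,0]
    - [0,0,-0.18,0,0,0]
    - [0,0,-0.18,0,0,0]
    - [0,0,-0.18,0,0,0]

```text
clock: 8.15
tool_pos: [0.4503, 0.2515, 0.219]
eef_rot: [0.695, 0.719, -0.001, -0.0]
contact_force: [0.6, 0.4, 0.5]
opening: 1.0
```

```bash
python3 - <<'E'
from h import *
st=r.get_state()
for k in("clock","tool_pos","q","contact_force","opening"):print(k,st[k])
for n in("scene","top"):
    s=r.snapshot(n);a=s["img"]
    cv2.imwrite(f"pics/{n}4.png",cv2.resize(a[230:350,330:450] if n=="scene" else a[179:289,63:173],None,fx=5,fy=5,interpolation=cv2.INTER_CUBIC))
E
```

```text
clock 8.15
tool_pos [0.45026463 0.25152146 0.21900211]
q [-0.73640172  0.58621235  0.22098922  1.92626552 -0.20166728  0.65177057
 -0.35480077]
contact_force [0.56320405 0.41976332 0.53777835]
opening 0.9997983201822903
```

View pics/scene4.png

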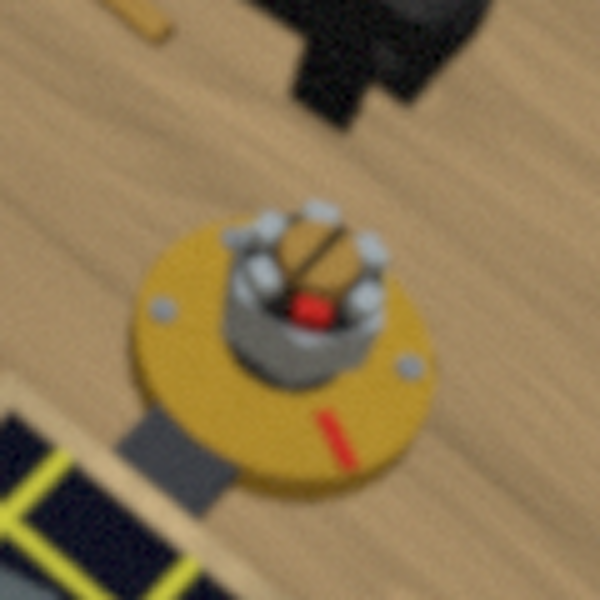

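View pics/top4.png

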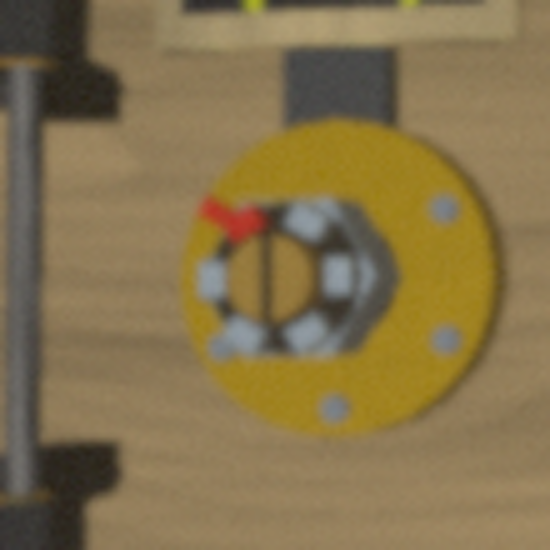

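The top view shows the black line pointing midway between the red tooth (242,222) and the next tooth (304,222). The red tooth is one 30° step past the stripe, on the wanted side. The gripper is clear of everything, so I'm measuring once more and handing in.

```bash
python3 - <<'E'
from h import *
s=r.snapshot("top")
cv_=lambda p:np.array(p)/5+np.array([63,179])-0.4
P=back(s,cv_([(242,222),(212,279),(243,336),(308,333),(337,275),(304,222)]),.082)[:,:2];d=P-P.mean(0)
a=np.degrees(np.arctan2(d[:,1],d[:,0]));print((a-60*np.arange(6)+180)%360-180)
g=s["img"];cv2.imwrite("pics/green.png",cv2.resize(g[175:285,335:445],None,fx=5,fy=5))
r.finish_job()
E
```

```text
[32.03446695 31.63110275 32.90686545 33.32771516 32.9884081  33.1198719 ]
the job is handed in; nothing more can be done
```

View pics/green.png

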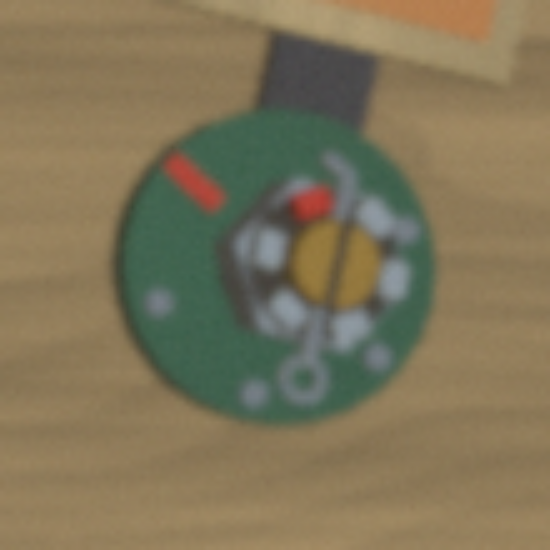

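The yellow nut is turned and handed in with its slots in line with the cotter hole. I gripped it once on its flats and turned it about 76° clockwise, from roughly 46° loose to about 30° past tight. Then I opened the gripper and lifted it clear; the clock read about 8 s.

- **Final position:** in the last top picture the red tooth was at 32.7° in world axes, averaged over all six teeth. The wanted angle is 32°, with the black line at about 2°. That puts the joint near +0.51 rad, inside the 0.314 to 0.734 window.
- **Robot clear:** the gripper was open about 0.22 m above the table, touching nothing, with contact force near zero.
- **Green nut:** it was not touched, and the last picture shows its pin still in place.

No check failed. The measured angles of the individual teeth differed from one another by about 1.5°. The nut point was missed once by the network in a top view, but its positions otherwise agreed with mine, apart from 5 mm in height in the first top picture.

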